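# Feel the dressed gasket face of a gearbox housing for burrs

## Robot

A 7-joint arm with a two-finger parallel gripper is mounted at the origin on the work surface. World frame = base frame: x ahead of the robot, y to its left, z up, the work surface at z = 0. Lengths are in m, angles in rad, forces in N, time in s.
With the tool pointing down it reaches from about 0.4 to 0.9 m from the base axis. Payload 5.6 kg.
Tool frame: the origin (TCP) lies at the very end of the fingers, on their centre line; the grasp point (between the pads) lies bot.tcp_to_grasp behind it (bot.tcp_to_grasp is the distance from the TCP to the grasp point, in m); z points along the fingers, y is the line along which they close (so a half turn about z gives the same grasp; the last joint's range is limited). The gripper opens to 92 mm and grips with 3 to 60 N. Pads are 20 mm wide; open, the fingers measure 128 mm over their backs; the gripper's body (75 mm by 189 mm) begins 69 mm behind the grasp point.
Start: joints at [1.26, 0.468, -0.012, 1.603, 0.006, 1.071, -0.056], TCP at [0.172, -0.627, 0.215] pointing down, gripper open.
Joint ranges: [-2.53, 2.53], [-0.31, 2.02], [-1.57, 1.55], [0.28, 2.44], [-1.29, 4.43], [0.15, 1.84], [-2.92, 2.92]. Speed limits (rad/s): [2.57, 2.57, 3.14, 3.14, 3.14, 3.14, 3.14].

## Interface

Orientations are given as a unit quaternion [w, x, y, z].
In Python, from rig import bot gives the robot as it stands.
- The arm moves only by the tool carry_out, never from a script. Its argument "commands" is a list that holds one entry, the list of rows, each a list of 4 numbers: the shift along the tool's x, y, z in units of 60 mm (1.0 is 60 mm), then the turn about the tool's z in units of 6 degrees (1.0 is 6 degrees). In form: [[[x, y, z, yaw], ...]]. A call has 1 to 20 rows; each row shifts and turns the commanded pose from where the row before left it, along the tool's axes as they then stand; what a row does not reach is not made up. A row lasts 1/8 s, in which the tool goes at most 62.5 mm and 10.7 degrees, less where a joint would pass 70% of its speed; a pose out of reach is approached as far as the arm can. A call is refused whole if a number of a shift passes 1 or a number of a turn 1, either way. A call with a gripper value outside its range is refused whole. "fingers" is the closure, from 0 (fully open) to 1 (shut), set as the call begins (left out, the last holds). The fingers move at their own pace and stop on an object; the grip force is fixed at half the most. Time passes only in rows, so rows that do not move let the fingers close. It gives the time, the measured TCP pose, the force, the opening and the grip force at its end, in the units of the state.
- bot.observe(): the state, without advancing time (a new reading comes with each control period).
- bot.grab_frame(name): name is "side" or "top"; returns a dict with "image" (400x640x3 uint8, red, green, blue), "camera_matrix" (3x3 intrinsics, pixels), "R" (3x3) and "t" (3): a world point X has camera coordinates R X + t. Camera axes: x right, y down, z forward; pixel columns grow to the right and rows downward; lengths in m; the calibration is good to about 2 mm. A picture is of the moment at which its call begins. There is no depth.
- bot.hand_in(): hands the job in; it is judged then, once.
The state is a dict: "t": time; "joint_positions": joint angles; "joint_vel": joint speeds; "joint_torque": joint torques, N m; "tcp_pos": TCP position; "eef_rot": TCP orientation; "wrist_force": force on the tool from outside, world axes, zero at the start; "ft_torque": the same for the moment, N m; "grip_width": finger opening in m; "finger_force": force on a finger pad.
Only numpy, scipy, OpenCV 4.12 (cv2) and the standard library are available. Lean on these libraries where they do the work, as an engineer would, in place of code of your own. Each camera call takes 0.05 s, during which the arm holds its last target. There are 200 camera calls.

## Task

The gasket face of the open gearbox housing has just been dressed with the file: feel it for burrs. With the fingers closed, set the fingertips gently on the face at the blue dot and draw them along the rim in light contact - along the long edge nearest the robot, round the bevelled corner and along the short edge - to the red-painted nick, and finish there, holding the fingertips still resting lightly on the nick to show where it is. Do not bear down on the housing, shift, tip or lift it, and leave everything else where it is.

Things in the scene. Friction and masses are not known exactly. Their poses are not given: they have to be found in the camera images.
- housing: open grey gearbox half, 4 kg, loose, 300 mm (y) x 220 (x). Origin: centre of its underside, z up, -x long edge nearest the robot. Gasket face: bright level rim 16 mm wide, 95 mm above the bench, rigid, oiled and slippery, flush bolt ears; the corner of -x and +y edges is bevelled 45 deg. A light rub does not shift it, a hard one does. Off the path, 8 mm dowels stand 9 mm proud at (101,100), (-88,-131) mm
- start_dot (a point): blue paint dot 16 mm across, flush on the centreline of the face on the -x long edge (housing x -102 mm, y between -105 and -45 mm, z 95 mm): the start of the dressed stretch. Axes as the housing's
- nick_mark (a point): red paint dab 16 mm across with a dark nick in it, flush on the centreline of the face on the +y short edge (housing x between 40 and 70 mm, y 142 mm, z 95 mm): the end of the stretch. Axes as the housing's
- face_1 (a point): unmarked point 1 of 6 on the centreline of the face between dot and nick, on the robot's-side long edge: housing x -102, y -5, z 95 mm
- face_2 (a point): unmarked point 2 of 6 on the centreline of the face between dot and nick, on the same edge: housing x -102, y 39, z 95 mm
- face_3 (a point): unmarked point 3 of 6 on the centreline of the face between dot and nick, where that edge meets the bevel: housing x -102, y 82, z 95 mm
- face_4 (a point): unmarked point 4 of 6 on the centreline of the face between dot and nick, middle of the bevel: housing x -72, y 112, z 95 mm
- face_5 (a point): unmarked point 5 of 6 on the centreline of the face between dot and nick, where the bevel meets the +y short edge: housing x -42, y 142, z 95 mm
- face_6 (a point): unmarked point 6 of 6 on the centreline of the face between dot and nick, on the +y short edge: housing x -2, y 142, z 95 mm
- gear: small spur gear with a stub shaft, 71 mm across, 50 mm high, lying loose inside the housing, below the face; origin at the centre of its underside; to be left alone
- file: flat file with orange handle, 287 mm long, lying loose on the bench beside the housing's -y end, 22 mm high; origin on its underside near the middle; to be left alone
- socket: bright steel socket, 33 mm across, 38 mm high, standing on the bench outside the housing's +y end, 28 to 53 mm from it; origin at the centre of its underside; to be left alone
- paint_pen: white paint pen with blue cap, 117 mm long, 15 mm high, lying on the bench on the robot's side of the housing; origin at the centre of its underside; to be left alone
- dial_stand: dial indicator on a magnetic base with a post, 220 mm high, base 60 x 50 mm; the dial reaches 127 mm out to its +y; origin at the centre of its underside; to be left alone
- cleaner: white and yellow spray can with red cap, 66 mm across, 190 mm high; origin at the centre of its underside; to be left alone
- bolt_bowl: steel parts bowl holding bolts, 140 mm across, 30 mm high; origin at the centre of its underside; to be left alone
- bearing: steel bearing ring lying flat, 72 mm across, 18 mm high; origin at the centre of its underside; to be left alone

How it is judged:
By the outcome, as a careful person would: the job done as asked, in the order asked, and still so for the second after the job is handed in, while the arm keeps its last pose, push and grip.
It also fails if it takes over 58 s, if anything falls off the work surface, if the arm or the gripper's body presses on something with over 40 N, if the wrist force passes 120 N, or if a joint passes its speed limit or range.

## Working session

There is one attempt and no reset: what is moved stays moved. The work goes in short steps, Python scripts to look and compute and a tool call to move; the robot and the scene stay as the last step left them, time stands still between calls to the robot, and variables do not carry over. Pictures are saved under pics/ and viewed, at most 10 in all, crops included, and the job is handed in when it is done.

Besides the shell and the picture viewer there is one more tool, called after "Call:" as name([rows], argument=value, ...), one row to a line, values as JSON. carry_out: Moves the arm, as the interface text tells. Its arguments: {"type":"object","properties":{"commands":{"type":"array"},"fingers":{"type":"number"}},"required":["commands"]}

```bash
mkdir -p pics; python3 - <<'E'
from rig import bot
import cv2,pickle
d={}
for n in("top","side"):
    f=bot.grab_frame(n);d[n]=f;cv2.imwrite(f"pics/{n}0.png",f["image"][:,:,::-1])
pickle.dump(d,open("f0.pkl","wb"))
print(bot.observe(),bot.tcp_to_grasp)
E
```

```text
{'t': 0.1, 'joint_positions': array([ 1.25998871,  0.46832865, -0.01160905,  1.60351201,  0.00597151,
        1.07137228, -0.05628987]), 'joint_vel': array([ 3.60226716e-05, -1.90221650e-04, -1.57749596e-03, -2.38684614e-03,
       -3.22226056e-04,  3.10864396e-03, -6.29576699e-04]), 'joint_torque': array([ 1.12204107e-03, -5.21647131e+01, -1.25129547e-02, -2.44366390e+01,
       -5.68331906e-02,  1.40510575e-02,  7.60309081e-05]), 'tcp_pos': array([ 0.17181329, -0.62635041,  0.21371801]), 'eef_rot': array([-7.78762835e-04,  9.91052135e-01,  1.33472981e-01, -1.48585450e-04]), 'wrist_force': array([ 0.52266776,  0.32763079, -0.1473542 ]), 'ft_torque': array([ 0.03495213, -0.00494811, -0.05393729]), 'finger_force': 0.0, 'grip_width': 0.09166266505706387} 0.0187
```

View pics/top0.png

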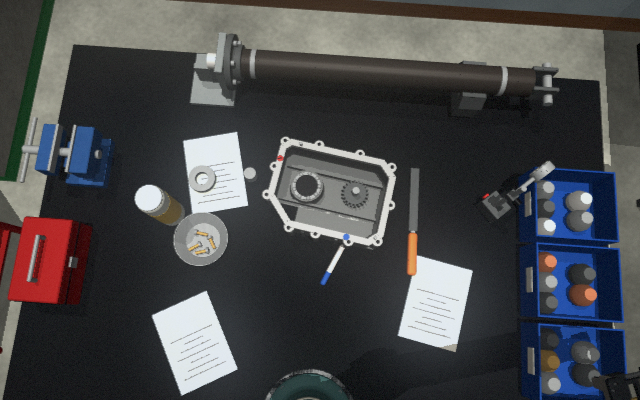

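View pics/side0.png

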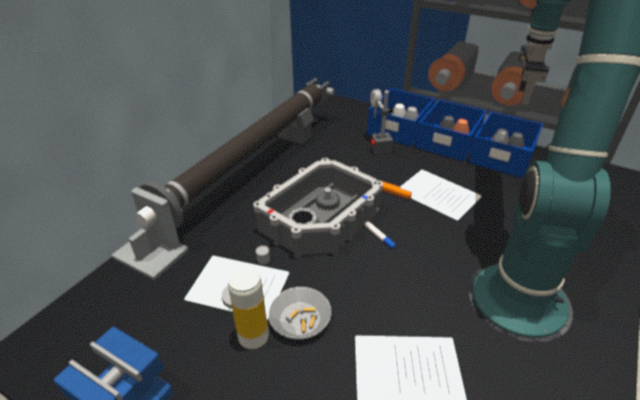

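The top view shows the housing around (330,193), the blue dot at about (346,237) and the red nick at about (280,158). The bevelled corner is at lower left. Next I'll project these onto z = 0.095.

```bash
cat >h.py <<'E'
import numpy as np,cv2
def ray(f,px,z):
    px=np.atleast_2d(px).astype(float)
    d=np.c_[px,np.ones(len(px))]@np.linalg.inv(f["camera_matrix"]).T@f["R"]
    c=-f["R"].T@f["t"]
    return c+d*((z-c[2])/d[:,2:])
def proj(f,X):
    p=(np.atleast_2d(X)@f["R"].T+f["t"])@f["camera_matrix"].T
    return p[:,:2]/p[:,2:]
E
python3 - <<'E'
import pickle
from h import *
d=pickle.load(open("f0.pkl","rb"))
for n in d:
    f=d[n];im=f["image"];hsv=cv2.cvtColor(im,cv2.COLOR_RGB2HSV)
    x0,x1,y0,y1=(250,410,125,255) if n=="top" else (245,400,150,250)
    roi=np.zeros(im.shape[:2],np.uint8);roi[y0:y1,x0:x1]=255
    for c,m in(("blue",cv2.inRange(hsv,(100,120,60),(130,255,255))),("red",cv2.inRange(hsv,(0,110,60),(8,255,255))|cv2.inRange(hsv,(170,110,60),(180,255,255)))):
        k,_,st,ce=cv2.connectedComponentsWithStats(m&roi)
        for i in range(1,k):
            if st[i,4]>5: print(n,c,st[i,4],ce[i],ray(f,ce[i],.095)[0].round(4))
    if n=="top":
        m=cv2.inRange(hsv,(0,0,150),(180,60,255))&roi
        m=m|(cv2.inRange(hsv,(0,90,60),(8,255,255))|cv2.inRange(hsv,(100,100,60),(130,255,255)))&roi
        m=cv2.morphologyEx(m,cv2.MORPH_CLOSE,np.ones((3,3),np.uint8))
        cs,h=cv2.findContours(m,cv2.RETR_CCOMP,cv2.CHAIN_APPROX_NONE)
        for c,hh in zip(cs,h[0]):
            if cv2.contourArea(c)>400:
                P=ray(f,c[:,0],.095)[:,:2];r=cv2.minAreaRect((P*1000).astype(np.float32))
                print("outer" if hh[3]<0 else "inner",cv2.contourArea(c),r)
        big=cv2.resize(im[y0:y1,x0:x1],None,fx=4,fy=4,interpolation=cv2.INTER_CUBIC)[:,:,::-1].copy()
        mm=cv2.resize(m[y0:y1,x0:x1],None,fx=4,fy=4,interpolation=cv2.INTER_NEAREST)
        cs,_=cv2.findContours(mm,cv2.RETR_LIST,cv2.CHAIN_APPROX_NONE);cv2.drawContours(big,cs,-1,(0,255,0),1)
        cv2.imwrite("pics/crop.png",big)
E
```

```text
top blue 26 [345.80769231 236.42307692] [ 0.4369 -0.0573  0.095 ]
top red 29 [279.79310345 157.75862069] [0.6229 0.1198 0.095 ]
outer 576.5 ((557.8311767578125, 48.846214294433594), (66.3673324584961, 69.29698944091797), 4.244558811187744)
inner 438.0 ((556.5169677734375, 48.73759460449219), (58.682533264160156, 59.36943817138672), 4.245140075683594)
outer 10225.0 ((547.1325073242188, -11.565902709960938), (322.30950927734375, 243.4526824951172), 80.77197265625)
inner 7776.5 ((547.6826171875, -12.236038208007812), (272.414794921875, 192.53463745117188), 80.7748031616211)
side blue 11 [364.18181818 196.36363636] [ 0.4394 -0.0586  0.095 ]
side blue 88 [389.26136364 242.29545455] [0.3088 0.0721 0.095 ]
side red 20 [270.45 210.5 ] [0.6235 0.1173 0.095 ]
```

View pics/crop.png

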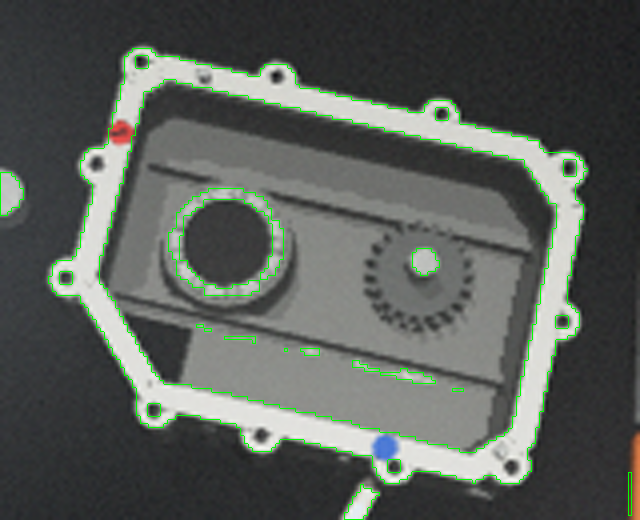

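Both views agree within about 2.5 mm. The housing centre is near (0.5477, -0.0122) with yaw about -9.2°. In housing axes the dot is at (-102, -62) and the nick at (53, 142.4), which fits the given ranges. In the crop the bevel runs from (150,395) to (90,285). I'll move above the dot with the fingers closed and the tool turned to the housing axes.

Call:
carry_out([
  [[0.45,-0.53,0,0],[0.45,-0.53,0,0],[0.45,-0.53,0,0],[0.45,-0.53,0,0],[0.45,-0.53,0,0],[0.45,-0.53,0,0],[0.45,-0.53,0,0],[0.45,-0.53,0,0],[0.45,-0.53,0,0],[0.45,-0.53,0,0],[0.45,-0.53,0,0],[0.45,-0.53,0,0],[0.45,-0.53,0,0],[0.45,-0.53,0,0],[0.45,-0.53,0,0],[0,0,0,0.82],[0,0,0,0.82],[0,0,0,0.82],[0,0,0,0.82],[0,0,0,0.82]],
], fingers=1)

```text
t: 2.6
tcp_pos: [0.436, -0.0597, 0.2143]
eef_rot: [0.0, 0.997, -0.082, -0.0]
wrist_force: [0.1, 1.3, 0.2]
grip_width: 0.0006
finger_force: 0.0
```

Call:
carry_out([
  [[0.02,-0.035,0.3,0],[0,0,0.3,0],[0,0,0.3,0],[0,0,0.3,0],[0,0,0.25,0],[0,0,0.15,0],[0,0,0.1,0],[0,0,0,0],[0,0,0,0]],
])

```text
t: 3.72
tcp_pos: [0.4382, -0.0579, 0.113]
eef_rot: [0.0, 0.997, -0.081, 0.0]
wrist_force: [-0.8, -0.8, 0.4]
grip_width: 0.0005
finger_force: 0.0
```

```bash
python3 - <<'E'
from rig import bot
from h import *
for n in("top","side"):
    f=bot.grab_frame(n);s=bot.observe();u,v=proj(f,s["tcp_pos"])[0].astype(int)
    im=f["image"][:,:,::-1].copy();cv2.imwrite(f"pics/n_{n}.png",cv2.resize(im[v-50:v+50,u-65:u+65],None,fx=5,fy=5,interpolation=cv2.INTER_CUBIC));print(u,v)
print(s["tcp_pos"],s["wrist_force"],s["eef_rot"])
E
```

```text
346 234
364 191
[ 0.43820273 -0.05788985  0.11297484] [0.38698584 0.22707912 0.0031043 ] [ 9.38879155e-05  9.96735488e-01 -8.07351062e-02  4.48749432e-04]
```

View pics/n_side.png

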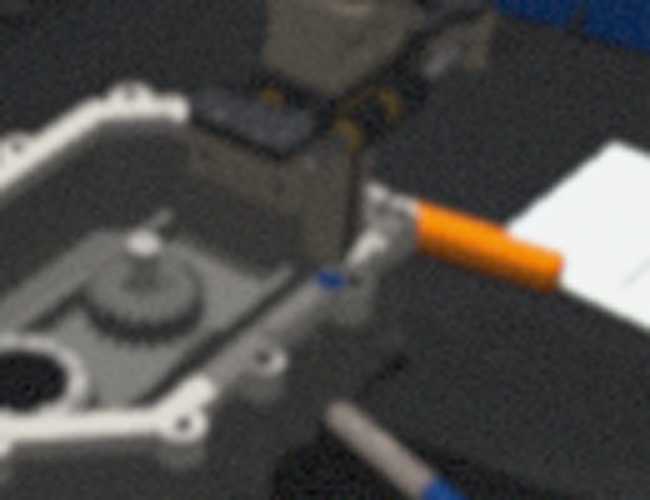

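The side crop shows the closed fingertips at (326,262), just above the blue dot at (328,278). I'll lower gently.

Call:
carry_out([
  [[0,0,0.12,0],[0,0,0.08,0],[0,0,0.04,0],[0,0,0.02,0],[0,0,0,0],[0,0,0,0]],
])

```text
t: 4.58
tcp_pos: [0.438, -0.0578, 0.0971]
eef_rot: [0.0, 0.997, -0.081, 0.0]
wrist_force: [1.2, -0.2, 0.3]
grip_width: 0.0008
finger_force: 0.0
```

Call:
carry_out([
  [[0,0,0.01,0],[0,0,0.01,0],[0,0,0,0],[0,0,0,0]],
])

```text
t: 5.08
tcp_pos: [0.4378, -0.0578, 0.0958]
eef_rot: [0.0, 0.997, -0.081, -0.0]
wrist_force: [1.1, 0.8, 0.9]
grip_width: 0.0005
finger_force: 0.0
```

Call:
carry_out([
  [[0,0,0.01,0],[0,0,0.005,0],[0,0,0,0],[0,0,0,0]],
])

```text
t: 5.58
tcp_pos: [0.438, -0.0578, 0.0954]
eef_rot: [0.0, 0.997, -0.081, 0.0]
wrist_force: [-2.7, 0.5, 6.6]
grip_width: 0.0007
finger_force: 3.3
```

Call:
carry_out([
  [[0,0,0.01,0],[0,0,0,0],[0,0,0,0]],
])

```text
t: 5.95
tcp_pos: [0.4379, -0.0578, 0.0953]
eef_rot: [0.0, 0.997, -0.081, 0.0]
wrist_force: [-3.6, -0.0, 13.7]
grip_width: 0.0002
finger_force: 6.7
```

Call:
carry_out([
  [[0,0,-0.01,0],[0,-0.02,0,0],[0,-0.04,0,0],[0,-0.05,0,0],[0,-0.05,0,0],[0,-0.05,0,0],[0,-0.05,0,0]],
])

```text
t: 6.82
tcp_pos: [0.4411, -0.0432, 0.0954]
eef_rot: [0.001, 0.997, -0.081, 0.001]
wrist_force: [-0.0, -3.1, 5.9]
grip_width: -0.0001
finger_force: 2.8
```

Call:
carry_out([
  [[0,-0.05,0,0],[0,-0.05,0,0],[0,-0.05,0,0],[0,-0.05,0,0],[0,-0.05,0,0],[0,-0.05,0,0],[0,-0.05,0,0],[0,-0.05,0,0]],
])

```text
t: 7.82
tcp_pos: [0.445, -0.0195, 0.0954]
eef_rot: [0.001, 0.997, -0.081, 0.001]
wrist_force: [-1.1, -2.5, 6.1]
grip_width: 0.0007
finger_force: 2.9
```

Call:
carry_out([
  [[0,-0.05,0,0],[0,-0.05,0,0],[0,-0.05,0,0],[0,-0.05,0,0],[0,-0.05,0,0],[0,-0.05,0,0],[0,-0.05,0,0],[0,-0.05,0,0],[0,-0.05,0,0],[0,-0.05,0,0],[0,-0.05,0,0],[0,-0.05,0,0]],
])

```text
t: 9.32
tcp_pos: [0.4507, 0.016, 0.0954]
eef_rot: [0.001, 0.997, -0.081, 0.001]
wrist_force: [-0.9, -2.1, 6.2]
grip_width: 0.0004
finger_force: 3.0
```

Call:
carry_out([
  [[-0.004,-0.05,0,0],[-0.004,-0.05,0,0],[-0.004,-0.05,0,0],[-0.004,-0.05,0,0],[-0.004,-0.05,0,0],[0,-0.05,0,0],[0,-0.05,0,0],[0,-0.05,0,0],[0,-0.05,0,0],[0,-0.05,0,0],[0,-0.05,0,0],[0,-0.05,0,0],[0,-0.05,0,0],[0,-0.05,0,0],[0,-0.05,0,0],[0,-0.05,0,0],[0,-0.05,0,0],[0,-0.05,0,0],[0,-0.05,0,0],[0,-0.05,0,0]],
])

```text
t: 11.82
tcp_pos: [0.4592, 0.0754, 0.0954]
eef_rot: [0.001, 0.997, -0.081, 0.001]
wrist_force: [0.0, -3.4, 6.9]
grip_width: 0.0008
finger_force: 3.2
```

```bash
cat >hh.py <<'E'
from rig import bot
import numpy as np
s=bot.observe();a=np.radians(-9.23);c,k=np.cos(a),np.sin(a)
d=s["tcp_pos"][:2]-[.5482,-.0129]
print("housing mm",np.round(1000*np.array([c*d[0]+k*d[1],-k*d[0]+c*d[1]]),1),s["tcp_pos"][2].round(4),s["wrist_force"].round(1))
E
python3 hh.py; python3 - <<'E'
from rig import bot
from h import *
f=bot.grab_frame("top");im=f["image"];cv2.imwrite("pics/mid.png",cv2.resize(im[125:255,250:410,::-1],None,fx=4,fy=4,interpolation=cv2.INTER_CUBIC))
hsv=cv2.cvtColor(im,cv2.COLOR_RGB2HSV)[125:255,250:410]
for c,m in(("blue",cv2.inRange(hsv,(100,120,60),(130,255,255))),("red",cv2.inRange(hsv,(0,110,60),(8,255,255))|cv2.inRange(hsv,(170,110,60),(180,255,255)))):
    k,_,st,ce=cv2.connectedComponentsWithStats(m)
    for i in range(1,k):
        if st[i,4]>8: print(c,st[i,4],ce[i]+[250,125],ray(f,ce[i]+[250,125],.095)[0].round(4))
E
```

```text
housing mm [-102.    72.9] 0.0954 [ 0.  -3.4  6.9]
blue 26 [345.80769231 236.42307692] [ 0.4369 -0.0573  0.095 ]
red 28 [279.85714286 157.67857143] [0.6232 0.1196 0.095 ]
```

View pics/mid.png

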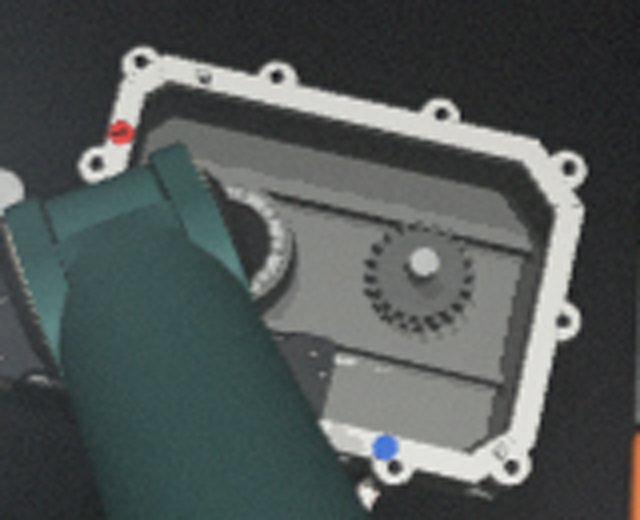

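The housing has not moved: the dot and nick are at the same pixels as before. Continuing to the corner and then along the bevel.

Call:
carry_out([
  [[0,-0.05,0,0],[0,-0.05,0,0],[0,-0.05,0,0],[0.04,-0.04,0,0],[0.04,-0.04,0,0],[0.04,-0.04,0,0],[0.04,-0.04,0,0],[0.04,-0.04,0,0],[0.04,-0.04,0,0],[0.04,-0.04,0,0],[0.04,-0.04,0,0],[0.04,-0.04,0,0],[0.04,-0.04,0,0],[0.04,-0.04,0,0],[0.04,-0.04,0,0]],
])

```text
t: 13.75
tcp_pos: [0.4927, 0.1081, 0.0954]
eef_rot: [0.001, 0.997, -0.081, -0.0]
wrist_force: [-3.2, -3.2, 9.9]
grip_width: 0.0005
finger_force: 4.7
```

```bash
python3 hh.py
```

```text
housing mm [-74.2 110.6] 0.0954 [-3.2 -3.2  9.9]
```

Call:
carry_out([
  [[0.041,-0.04,-0.003,0],[0.041,-0.04,-0.002,0],[0.041,-0.04,0,0],[0.041,-0.04,0,0],[0.041,-0.04,0,0],[0.041,-0.04,0,0],[0.041,-0.04,0,0],[0.041,-0.04,-0.002,0],[0.041,-0.04,0,0],[0.041,-0.04,0,0],[0.041,-0.04,0,0],[0.041,-0.04,0,0]],
])

```text
t: 15.25
tcp_pos: [0.5268, 0.1324, 0.0954]
eef_rot: [0.0, 0.997, -0.081, -0.0]
wrist_force: [-2.1, -1.7, 6.2]
grip_width: 0.0006
finger_force: 2.8
```

```bash
python3 hh.py
```

```text
housing mm [-44.5 140. ] 0.0954 [-2.1 -1.7  6.2]
```

Call:
carry_out([
  [[0.035,-0.03,0,0],[0.05,0,0,0],[0.05,0,0,0],[0.05,0,0,0],[0.05,0,0,0],[0.05,0,0,0],[0.05,0,0,0],[0.05,0,0,0],[0.05,0,0,0],[0.05,0,0,0],[0.05,0,0,0]],
])

```text
t: 16.62
tcp_pos: [0.5586, 0.1298, 0.0954]
eef_rot: [-0.0, 0.997, -0.081, -0.0]
wrist_force: [-1.7, 0.2, 4.5]
grip_width: 0.0002
finger_force: 2.5
```

```bash
python3 hh.py
```

```text
housing mm [-12.7 142.6] 0.0954 [-1.7  0.2  4.5]
```

Call:
carry_out([
  [[0.05,0,0.002,0],[0.05,0,0,0],[0.05,0,0,0],[0.05,0,0,0],[0.05,0,0,0],[0.05,0,0,0],[0.05,0,0,0],[0.05,0,0,0],[0.05,0,0,0],[0.05,0,0,0],[0.05,0,0,0]],
])

```text
t: 18.0
tcp_pos: [0.5912, 0.1247, 0.0955]
eef_rot: [-0.0, 0.997, -0.08, -0.0]
wrist_force: [-1.7, 0.0, 5.3]
grip_width: 0.0005
finger_force: 2.9
```

```bash
python3 hh.py
```

```text
housing mm [ 20.3 142.7] 0.0955 [-1.7  0.   5.3]
```

Call:
carry_out([
  [[0.05,0.005,0,0],[0.05,0.005,0,0],[0.05,0,0,0],[0.05,0,0,0],[0.05,0,0,0],[0.05,0,0,0],[0.05,0,0,0],[0.05,0,0,0],[0.05,0,0,0],[0.04,0,0,0],[0.03,0,0,0],[0.015,0,0,0],[0,0,0,0],[0,0,0,0]],
])

```text
t: 19.75
tcp_pos: [0.6229, 0.1189, 0.0955]
eef_rot: [-0.0, 0.997, -0.081, -0.0]
wrist_force: [-2.4, 0.1, 5.0]
grip_width: 0.0002
finger_force: 2.6
```

```bash
python3 hh.py; python3 - <<'E'
from rig import bot
from h import *
f=bot.grab_frame("side");im=f["image"]
a=cv2.resize(im[150:260,240:400,::-1],None,fx=4.5,fy=4.5,interpolation=cv2.INTER_CUBIC);cv2.imwrite("pics/end.png",a)
print(proj(f,bot.observe()["tcp_pos"]))
hsv=cv2.cvtColor(im,cv2.COLOR_RGB2HSV)
for c,m in(("blue",cv2.inRange(hsv,(100,120,60),(130,255,255))),("red",cv2.inRange(hsv,(0,110,60),(8,255,255))|cv2.inRange(hsv,(170,110,60),(180,255,255)))):
    m[:150]=0;m[250:]=0;m[:,:245]=0;m[:,400:]=0
    k,_,st,ce=cv2.connectedComponentsWithStats(m);print(c,[(st[i,4],ce[i].round(1)) for i in range(1,k)])
E
```

```text
housing mm [ 52.6 142. ] 0.0955 [-2.4  0.1  5. ]
[[270.31245522 210.76412901]]
blue [(np.int32(10), array([364.4, 196.5])), (np.int32(79), array([389.2, 242.6]))]
red [(np.int32(1), array([389., 182.])), (np.int32(1), array([392., 183.])), (np.int32(1), array([395., 184.])), (np.int32(1), array([386., 192.])), (np.int32(1), array([389., 193.])), (np.int32(2), array([394.5, 195. ])), (np.int32(1), array([398., 196.]))]
```

View pics/end.png

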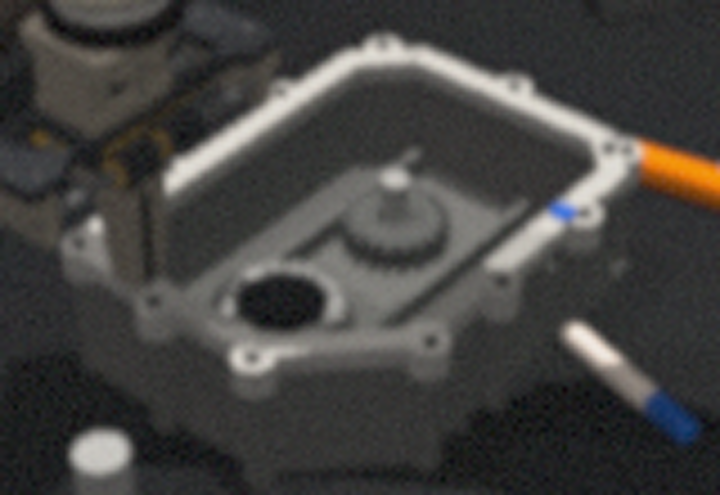

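The fingertips rest on the nick and cover the red dab: they project to (270.3,210.8), where the dab was first seen at (270.5,210.5). The housing is unmoved, with the dot still at (364,196), and contact is about 5 N.

```bash
python3 -c "
from rig import bot
print(bot.hand_in())"
```

```text
the job is handed in; nothing more can be done
None
```

I drew the closed fingertips along the rim from the blue dot, round the bevel, to the red nick and handed in with them resting there. Contact readings were mostly 5–7 N, with a brief 14 N at touchdown, and the housing did not move in the images.

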